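Close the dome of a nebuliser over its medication cup

TASK

Close up the clean nebuliser: lower the blue dome from the steel tray over the medication cup so that its two lugs drop through the gaps in the collar, then turn it clockwise until it is fully locked and let go. Handle it gently: do not force the dome against the machine or knock the cup, and leave everything else in its place.

Things in the scene. Friction and masses are not known exactly. Their poses are not given: they have to be found in the camera images.
- dome_mid (a point): Light blue dome: hollow cover, 90 g, open below, 98 mm tall, upright. Point on its axis, half-way up (49 mm above the rim). z up, x along its bar. Skirt: 72 mm outside, wall 3 mm, 50 mm deep inside; roof 61 mm above the rim. The same after a half turn: either lug fits either gap; the mist outlet (22 mm stub at the +x shoulder, out to 57 mm from the axis, up to 63 mm) may point either way.
- dome_bar (a point): Middle of the dark blue turning bar on the dome's roof, the place to hold it; on the dome's axis, 79.5 mm above the rim. The bar is 52 mm long (along the dome's x), 14 mm thick (along y), and stands 37 mm up from the roof: 61 to 98 mm above the rim.
- dome_lug (a point): Middle of the outer end of the dome's +x lug: 45 mm from the axis, 4 mm above the rim. An equal lug sticks out at -x. Both dark blue, at the foot of the skirt, in line with the bar; each sticks out 9 mm, is 17 mm wide and 6 mm thick, 1 to 7 mm above the rim.
- seat (a point): Centre of the nebuliser's chamber floor, 90 mm above the counter, on which the dome's rim rests when home. z up, -x towards the control panel. Around it a grey collar, 105 mm outside, 98 mm inside, 13 mm tall, with an inward lip (9 to 13 mm above the floor, opening 80 mm wide) broken by two opposite gaps. Locked, the bar lies along this x axis, at the red marks.
- gap (a point): Middle of one of the two gaps in the collar's lip, at floor height, 44.5 mm from the seat, 55 degrees anticlockwise of the seat's +x seen from above (the other opposite). 52 degrees wide; green mark outside. Lugs drop through to the floor, then turn clockwise 55 degrees under the lip; fixed stops end the turn about 4 degrees further on, others block anticlockwise turns. No spring, no click.
- med_cup: the medication cup, a thin cream plastic shell, 30 g, 46 mm in diameter at the rim, 52 mm tall, standing loose in a 22 mm deep well at the middle of the chamber floor, so that 30 mm of it stand above that floor. Origin: centre of its underside, z up.
- nebulizer: The nebuliser: fixed white box 200 x 165 x 90 mm (x, y, z) with a blue control panel at -x. Origin under the middle of the box, on the counter; the seat is 22 mm from it towards +x. Axes as for the seat.
- tray: fixed steel tray 240 x 190 mm (x by y), rim 14 mm tall, floor 3 mm thick; the dome and the mask start on it. Origin: centre of its underside.
- mask: bystander on the tray: small-animal breathing mask, cone 72 mm in diameter at the foot and 62 mm tall. Origin: centre of its foot.
- sanitizer: bystander: hand sanitiser pump bottle, 60 mm in diameter, 148 mm tall. Origin: centre of its foot.
- jar: bystander: white jar with steel lid, 76 mm in diameter, 100 mm tall. Origin: centre of its foot.
- pen_cup: bystander: black pen holder 75 x 60 mm, with pens 116 mm tall. Origin: centre of its foot.
Things that resemble listed ones, but are neither listed nor needed, are in the scene too. What is shaped like the part that bears dome_mid but yellow is not meant. There is more than one size of the med_cup; the job needs the smaller.

How it is judged:
By the outcome, as a careful person would: the job done as asked, in the order asked, and still so for the second after the job is handed in, with the robot touching nothing.
It also fails if it takes over 48 s, if anything falls off the work surface, if the arm or the gripper's body presses on something with over 40 N, if the wrist force passes 120 N, or if a joint passes its speed limit or range.

ROBOT

A 7-joint arm with a two-finger parallel gripper is mounted at the origin on the work surface. World frame = base frame: x ahead of the robot, y to its left, z up, the work surface at z = 0. Lengths are in m, angles in degrees, forces in N, time in s.
With the tool pointing down it reaches from about 0.35 to 0.9 m from the base axis. Payload 7.2 kg.
Tool frame: the origin (TCP) lies on the centre line of the jaws, within the pads' length; the fingertips stand 11 mm ahead of it and the grasp point (between the pads) lies 8 mm behind it; z points along the fingers, y is the line along which they close (so a half turn about z gives the same grasp; the last joint's range is limited). The gripper opens to 88 mm and grips with 3 to 60 N. Pads are 20 mm wide; open, the fingers measure 115 mm over their backs; the gripper's body (75 mm by 178 mm) begins 61 mm behind the grasp point.
Start: joints at [62.498, 23.554, -0.728, 91.456, 0.321, 64.991, -4.71], TCP at [0.25, -0.573, 0.234] pointing down, gripper open.
Joint ranges: [-169.25, 169.25], [-16.82, 113.86], [-84.01, 82.57], [7.8, 145.47], [-59.2, 239.2], [7.22, 106.19], [-163.78, 163.78]. Speed limits (degrees/s): [136.94, 136.94, 172.46, 172.46, 180, 180, 180].

INTERFACE

Orientations are given as a 3x3 rotation matrix whose columns are the frame's x, y, z axes.
In Python, from rig import bot gives the robot as it stands. Calls block until the motion is done:
- bot.move_pose(position, orientation): joint-space move of the TCP to a pose.
- bot.line_to(position, frame=None, velocity=0.15): straight line of the TCP; frame=None keeps the orientation; velocity is the mean speed in m/s.
- bot.movej(angles): joint-space move.
- bot.grip(opening, grip_force=None): finger opening in m; grip_force is the grip in N (None keeps the last); returns when the fingers have stopped.
- bot.hold(seconds).
- bot.inverse_kinematics(position, orientation): joint angles nearest the present ones, or None.
- bot.get_state(): the state.
- bot.camera(name): name is "scene" or "side" or "wrist"; returns a dict with "img" (400x640x3 uint8, red, green, blue), "depth" (400x640 float32, m along the optical axis (not along the pixel's ray), 0 where there is no reading), "fovy" (degrees; the focal length in pixels is half the picture's height over the tangent of half this angle, whatever the lens; pixels are square), "cx", "cy" (the principal point, pixels), "pose" (4x4, takes a point from camera to world coordinates); the wrist camera has in their place "tool_from_camera" (4x4, takes a point from camera to tool coordinates, whose origin is the TCP and whose axes are the flange's). Camera axes: x right, y up, looking along -z (the intrinsics and any distortion apply to the point x, -y, -z); pixel columns grow to the right and rows downward; lengths in m; the calibration is good to about 2 mm. A picture is of the moment at which its call begins: read the wrist's pose just before it.
A pose or a line that the arm cannot do raises bot.Unreachable and nothing moves.
- bot.finish_job(): hands the job in; it is judged then, once.
The state is a dict: "t": time; "q": joint angles; "dq": joint speeds; "effort": joint torques, N m; "ee_pos": TCP position; "ee_rot": TCP orientation; "wrist_force": force on the tool from outside, world axes, zero at the start; "ft_torque": the same for the moment, N m; "width": finger opening in m; "grasp_force": force on a finger pad.
Only numpy, scipy, OpenCV 4.12 (cv2) and the standard library are available. Lean on these libraries where they do the work, as an engineer would, in place of code of your own. Each camera call takes 0.05 s, during which the arm holds its last target. There are 200 camera calls.

## Working session

There is one attempt and no reset: what is moved stays moved. The work goes in short steps, each a Python script; the robot and the scene stay as the last script left them, time stands still between calls to the robot, and variables do not carry over. Pictures are saved under pics/ and viewed, at most 10 in all, crops included, and the job is handed in when it is done.

```bash
ls; mkdir -p pics
python3 - <<'E'
from rig import bot
import cv2,numpy as np,pickle
d={n:bot.camera(n) for n in("scene","side")}
pickle.dump(d,open('d.pkl','wb'))
for n in d:
    c=d[n];cv2.imwrite(f'pics/{n}0.png',c["img"][:,:,::-1]);print(n,c["fovy"],c["cx"],c["cy"],c["pose"].round(3).tolist(),[k for k in c],(c["depth"]>0).mean())
    print({k:v for k,v in c.items() if k not in("img","depth","pose")})
print(bot.get_state())
E
```

```text
pics
scene 45.29287623257431 317.8785977766601 190.19672102545414 [[0.175, -0.667, 0.724, 1.563], [0.985, 0.123, -0.124, -0.178], [-0.006, 0.734, 0.679, 1.0], [0.0, 0.0, 0.0, 1.0]] ['img', 'depth', 'fovy', 'cx', 'cy', 'pose'] 0.99595703125
{'fovy': 45.29287623257431, 'cx': 317.8785977766601, 'cy': 190.19672102545414}
side 50.052637592423736 325.6010897611696 201.06051950376911 [[-0.94, 0.259, -0.222, 0.314], [-0.34, -0.681, 0.649, 0.874], [0.017, 0.686, 0.728, 1.051], [0.0, 0.0, 0.0, 1.0]] ['img', 'depth', 'fovy', 'cx', 'cy', 'pose'] 0.99583203125
{'fovy': 50.052637592423736, 'cx': 325.6010897611696, 'cy': 201.06051950376911}
{'t': 0.1, 'q': array([62.49732357, 23.59744845, -0.72823399, 91.49672273,  0.32088534,
       64.98880426, -4.70979605]), 'dq': array([-0.00870836, -0.10230782, -0.0508009 , -0.17425168, -0.07192686,
       -0.0034345 ,  0.06036403]), 'effort': array([ 3.42507701e-03, -5.89096749e+01,  6.44077118e-01, -2.91709203e+01,
       -5.38555405e-02,  1.45610727e-02,  7.20242656e-05]), 'ee_pos': array([ 0.24997094, -0.57238555,  0.23288933]), 'ee_rot': array([[ 9.16388500e-01,  4.00289503e-01, -6.55811100e-04],
       [ 4.00290028e-01, -9.16387652e-01,  1.25113081e-03],
       [-1.00162665e-04, -1.40903653e-03, -9.99999002e-01]]), 'wrist_force': array([0.14384569, 0.5850741 , 0.19252315]), 'ft_torque': array([-0.03386964, -0.0105604 , -0.02350686]), 'grasp_force': 0.0, 'width': 0.08802826157667244}
```

View pics/scene0.png

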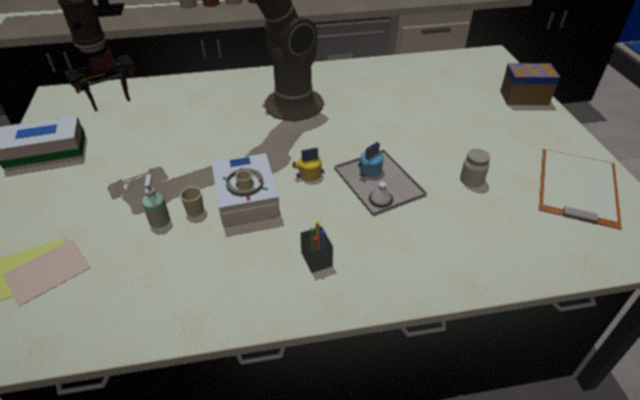

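View pics/side0.png

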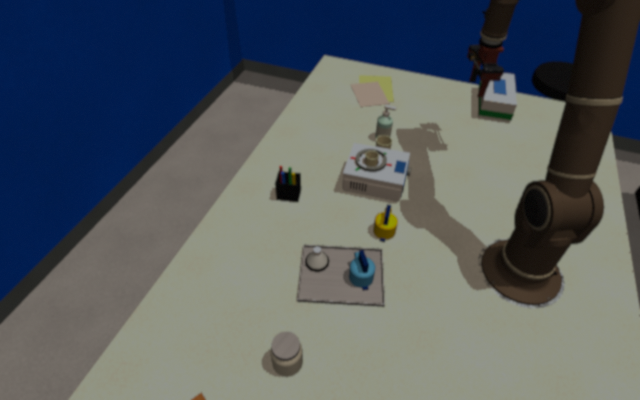

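Candidates for the dome are the blue one on the tray (scene 372,160; side 362,270) and the yellow look-alike (scene 310,165; side 386,226), so I choose blue. For the cup, one is in the machine (scene 243,180) and a larger one stands on the counter (192,202); I need the one in the machine, and it stays where it is. Next I compute rough positions and make one close crop.

```bash
cat > h.py <<'E'
import numpy as np,cv2
def K(c): return 200/np.tan(np.radians(c["fovy"])/2)
def rays(c,uv,P):
    uv=np.atleast_2d(uv).astype(float);f=K(c)
    d=np.c_[(uv[:,0]-c["cx"])/f,-(uv[:,1]-c["cy"])/f,-np.ones(len(uv))]
    return P[:3,3],d@P[:3,:3].T
def onplane(c,uv,P,z):
    o,d=rays(c,uv,P);return o+d*((z-o[2])/d[:,2])[:,None]
def cloud(c,P,m):
    v,u=np.nonzero(m&(c["depth"]>0));o,d=rays(c,np.c_[u,v],P)
    return o+d*c["depth"][v,u][:,None]
def hsv(c): return cv2.cvtColor(c["img"],cv2.COLOR_RGB2HSV)
def mask(c,lo,hi,box=None):
    m=cv2.inRange(hsv(c),lo,hi)>0
    if box:
        b=np.zeros_like(m);b[box[1]:box[3],box[0]:box[2]]=1;m&=b
    return m
E
python3 - <<'E'
from h import *;import pickle
d=pickle.load(open('d.pkl','rb'))
tiles=[]
for n,bx,nb in(("scene",(345,135,400,185),(205,150,285,225)),("side",(335,240,390,300),(335,140,415,205))):
    c=d[n];P=c["pose"]
    m=mask(c,(90,80,40),(125,255,255),bx);p=cloud(c,P,m);H=hsv(c)[m]
    print(n,m.sum(),p.min(0).round(3),p.max(0).round(3),np.median(p,0).round(3))
    dk=mask(c,(108,80,20),(130,255,255),bx);q=cloud(c,P,dk);t=q[q[:,2]>0.075];print(' bar',len(t),t.mean(0).round(3) if len(t) else 0)
    if len(t)>3:
        e=np.linalg.svd((t-t.mean(0))[:,:2])[2][0];print(' dir',np.degrees(np.arctan2(e[1],e[0])))
    b=np.zeros(m.shape,bool);b[nb[1]:nb[3],nb[0]:nb[2]]=1
    p=cloud(c,P,b);t=p[(p[:,2]>.095)&(p[:,2]<.13)];print(' neb top',np.median(t,0).round(3),t.min(0).round(3),t.max(0).round(3))
    for box in(bx,nb):
        tiles.append(cv2.resize(c["img"][box[1]:box[3],box[0]:box[2]],(390,290),interpolation=cv2.INTER_CUBIC))
im=np.vstack([np.hstack(tiles[:2]),np.hstack(tiles[2:])]);cv2.imwrite('pics/crop.png',im[:,:,::-1])
E
```

```text
scene 419 [0.354 0.145 0.002] [0.478 0.243 0.104] [0.462 0.18  0.057]
 bar 27 [0.44  0.186 0.101]
 dir -53.016724653342905
 neb top [ 0.538 -0.214  0.103] [ 0.424 -0.278  0.095] [ 0.604 -0.145  0.124]
side 647 [0.401 0.036 0.002] [0.47  0.226 0.104] [0.433 0.207 0.06 ]
 bar 94 [0.435 0.194 0.097]
 dir 119.76515383988796
 neb top [ 0.524 -0.204  0.102] [ 0.408 -0.263  0.095] [ 0.579 -0.122  0.123]
```

View pics/crop.png

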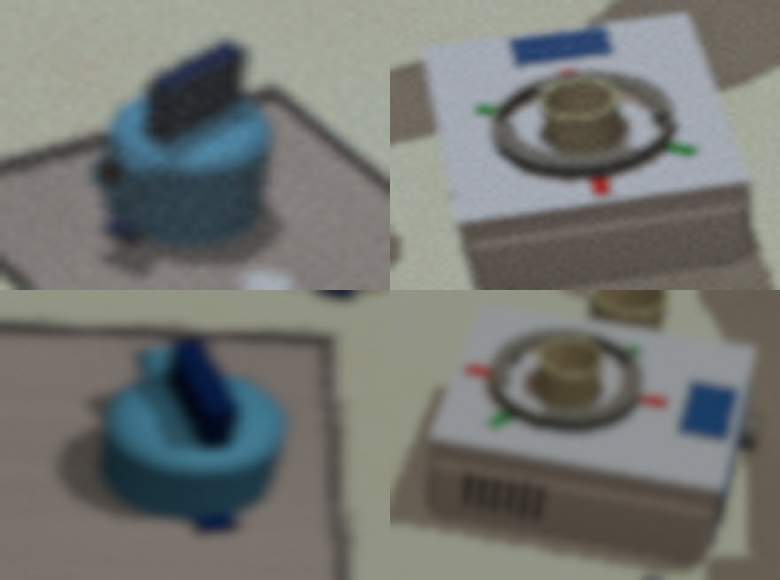

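The crop shows the blue dome with its dark bar (upper left), and the machine with collar, green and red marks and the small cup in the middle (upper right). Choice confirmed. Next I take wrist views over both.

```bash
cat >> h.py <<'E'
def R(a):
    a=np.radians(a);c,s=np.cos(a),np.sin(a);return np.array([[c,s,0],[s,-c,0],[0,0,-1.]])
def wristcam(bot):
    s=bot.get_state();c=bot.camera("wrist");T=np.eye(4);T[:3,:3]=s["ee_rot"];T[:3,3]=s["ee_pos"]
    c["P"]=T@c["tool_from_camera"];return c
E
python3 - <<'E'
from h import *;from rig import bot;import pickle
c=bot.camera("wrist");C=c["tool_from_camera"];print(C.round(3).tolist(),c["fovy"],c["cx"],c["cy"])
out=[]
for tgt,z,a in(([.53,-.208],.30,0),([.437,.19],.30,-57)):
    best=None
    for da in (0,180,):
        Q=R(a+da);cam=Q@C[:3,3];ax=-Q@C[:3,2]
        # optical axis through tgt at z .1
        p=np.array([*tgt,0.1]);h=z+cam[2]-.1;t=h/-ax[2];tool=p-ax*t-cam
        q=bot.inverse_kinematics(tool,Q);print(a+da,tool.round(3),None if q is None else np.round(q))
        if q is not None:
            w=abs(np.array(q)-bot.get_state()["q"]).max()
            if best is None or w<best[0]:best=(w,tool,Q,q)
    bot.movej(best[3]);bot.hold(.2);out.append(wristcam(bot));print(bot.get_state()["t"],best[0])
pickle.dump(out,open('w.pkl','wb'))
cv2.imwrite('pics/w0.png',np.hstack([cv2.resize(o["img"],(400,250)) for o in out])[:,:,::-1])
E
```

```text
[[0.001, 0.967, 0.256, 0.07], [1.0, -0.001, 0.0, -0.001], [0.001, 0.256, -0.967, -0.152], [0.0, 0.0, 0.0, 1.0]] 67.06274143924729 322.16254091014974 197.65160473043818
0 [ 0.554 -0.209  0.3  ] [ 23.  18. -10.  91.   3.  72. -77.]
180 [ 0.506 -0.207  0.3  ] [ 48.  17. -39.  95.  11.  72.  97.]
2.1417 72.07082562269075
-57 [0.449 0.169 0.3  ] [ -90.   11.   74.  108.  -11.   69. -159.]
123 [0.425 0.211 0.3  ] [  6.   9. -42. 104.   7.  69.  -5.]
4.0083 71.28339817187687
```

View pics/w0.png

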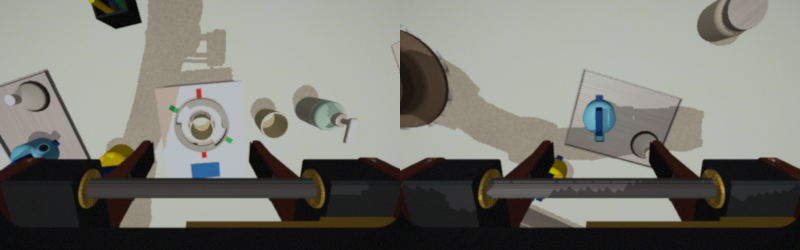

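The left picture shows the collar near (201,125), red marks at (198,92) and (205,155), and green marks at (173,107) and (229,140). The right one shows the dome at (599,118) with its bar almost parallel to tool x.

Run:
```python
from h import *;import pickle
n,w=pickle.load(open('w.pkl','rb'))
S=1.6
def blobs(m,k=1,amin=12):
    N,L,st,ce=cv2.connectedComponentsWithStats(m.astype(np.uint8));return [(ce[i],st[i,4],L==i) for i in range(1,N) if st[i,4]>=amin]
box=(260,130,400,300)
for nm,lo,hi in(("red",(0,120,90),(8,255,255)),("red2",(172,120,90),(180,255,255)),("green",(45,110,60),(90,255,255))):
    for ce,a,m in blobs(mask(n,lo,hi,box)):
        print(nm,a,ce.round(1),onplane(n,[ce],n["P"],.0905)[0].round(4),np.median(cloud(n,n["P"],m),0).round(4))
b=np.zeros((400,640),bool);b[130:300,260:400]=1
p=cloud(n,n["P"],b);r=p[(p[:,2]>.099)&(p[:,2]<.107)];
c0=np.median(r[:,:2],0)
for _ in range(3):
    d=np.hypot(*(r[:,:2]-c0).T);k=(d>.036)&(d<.058);q=r[k]
    A=np.c_[2*q[:,:2],np.ones(len(q))];s=np.linalg.lstsq(A,(q[:,:2]**2).sum(1),rcond=None)[0];c0=s[:2]
print("collar ring",c0.round(4),len(q),np.median(q[:,2]),d[k].min(),d[k].max())
cu=p[(p[:,2]>.112)&(np.hypot(*(p[:,:2]-c0).T)<.035)];print("cup rim",((cu.min(0)+cu.max(0))/2).round(4),np.ptp(cu,0).round(4))
# dome
bx=(270,140,380,250);P=w["P"]
m=mask(w,(90,60,20),(130,255,255),bx);p=cloud(w,P,m)
t=p[(p[:,2]>.093)&(p[:,2]<.11)]
rc=cv2.minAreaRect((t[:,:2]*1e4).astype(np.float32));print("bar",len(t),np.array(rc[0])/1e4,np.array(rc[1])/1e4,rc[2],np.median(t[:,2]))
for nm,lo,hi in (("dark",(108,120,20),(130,255,255)),("light",(90,60,20),(107,255,255))):
    for ce,a,mm in blobs(mask(w,lo,hi,bx)):
        q=cloud(w,P,mm);print(nm,a,ce.round(1),q.mean(0).round(4),np.median(q[:,2]).round(4))
        if nm=="dark":
            rr=cv2.minAreaRect(np.argwhere(mm)[:,::-1].astype(np.float32));print("  ",rr)
            for z in(.101,.01):print("  plane",z,onplane(w,[rr[0]],P,z)[0].round(4),onplane(w,cv2.boxPoints(rr),P,z)[:,:2].round(4).tolist())
sk=p[(p[:,2]>.052)&(p[:,2]<.075)];print("roof",cv2.minEnclosingCircle((sk[:,:2]*1e4).astype(np.float32)))
np.save('c.npy',c0)
cv2.imwrite('pics/w1.png',np.hstack([cv2.resize(n["img"][130:270,255:395],(400,400),interpolation=2),cv2.resize(w["img"][130:270,245:385],(400,400),interpolation=2)])[:,:,::-1])
```

```text
red 99 [317.7 149. ] [ 0.5863 -0.2039  0.0905] [ 0.5864 -0.2043  0.0913]
red 58 [326.2 247. ] [ 0.4605 -0.2143  0.0905] [ 0.4608 -0.2141  0.0913]
green 82 [278.  174.3] [ 0.5559 -0.1556  0.0905] [ 0.5563 -0.1557  0.0915]
green 64 [365.7 223.7] [ 0.4924 -0.2642  0.0905] [ 0.4926 -0.2644  0.0911]
collar ring [ 0.5253 -0.2096] 2158 0.10346794484791544 0.03940161672502962 0.05360260680342151
cup rim [ 0.5237 -0.2096  0.117 ] [0.0448 0.0448 0.01  ]
bar 497 [0.43323521 0.1902756 ] [0.01347849 0.05117703] 32.854671478271484 0.10112652032674552
dark 53 [318.4 155.3] [0.4111 0.2224 0.0101] 0.0101
   ((318.5, 155.5), (5.0, 9.0), 90.0)
  plane 0.101 [0.4065 0.232  0.101 ] [[0.4006, 0.2316], [0.4093, 0.2372], [0.4124, 0.2324], [0.4037, 0.2267]]
  plane 0.01 [0.4114 0.2222 0.01  ] [[0.404, 0.2217], [0.415, 0.2288], [0.4189, 0.2227], [0.4079, 0.2156]]
dark 389 [318. 195.] [0.4316 0.1918 0.1006] 0.1012
   ((318.5, 194.5), (9.0, 43.0), 0.0)
  plane 0.101 [0.4317 0.1928 0.101 ] [[0.4417, 0.1671], [0.4132, 0.2118], [0.422, 0.2176], [0.4509, 0.173]]
  plane 0.01 [0.4432 0.1728 0.01  ] [[0.4558, 0.1404], [0.4198, 0.1968], [0.431, 0.2041], [0.4674, 0.1479]]
light 2078 [318.7 187.9] [0.4318 0.1921 0.0628] 0.063
roof ((4370.87548828125, 1826.4666748046875), 438.56219482421875)
```

View pics/w1.png

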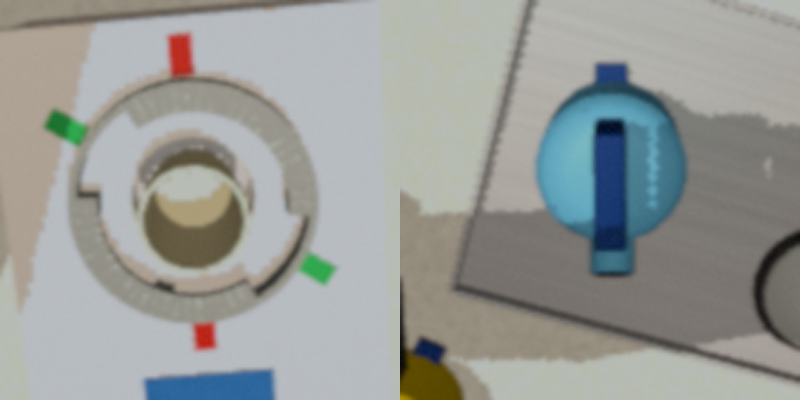

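The close view confirms the geometry: bar direction about 122.9° and machine yaw about 4.7°. I cross-check with the two fixed cameras offline, then grasp and lift.

Run:
```python
from h import *;import pickle
from rig import bot
d=pickle.load(open('d.pkl','rb'))
for n,nb in(("scene",(205,150,285,225)),("side",(335,140,415,205))):
    c=d[n]
    for nm,rg in(("r",[((0,90,60),(9,255,255)),((170,90,60),(180,255,255))]),("g",[((40,60,40),(95,255,255))])):
        m=sum(mask(c,lo,hi,nb) for lo,hi in rg)>0
        N,L,st,ce=cv2.connectedComponentsWithStats(m.astype(np.uint8))
        for i in range(1,N):
            if st[i,4]>3:print(n,nm,st[i,4],onplane(c,[ce[i]],c["pose"],.0905)[0].round(4))
def st(l):
    s=bot.get_state();print(l,round(s["t"],2),s["ee_pos"].round(4),s["wrist_force"].round(1),s["ft_torque"].round(2),round(s["width"],4),round(s["grasp_force"],1))
Q=R(122.85);p=np.array([.4333,.1903,.20])
bot.grip(.05,20)
bot.move_pose(p,Q);p[2]=.12;bot.line_to(p,Q,.15);p[2]=.081;bot.line_to(p,Q,.06);st("down")
bot.grip(.0,25);st("grip")
p[2]=.11;bot.line_to(p,Q,.05);p[2]=.26;bot.line_to(p,Q,.15);st("up")
s,w=bot.camera("side"),wristcam(bot);pickle.dump((s,w),open('l.pkl','wb'))
cv2.imwrite('pics/l.png',np.hstack([cv2.resize(x["img"],(400,250)) for x in(s,w)])[:,:,::-1])
```

```text
scene r 16 [ 0.5852 -0.2062  0.0905]
scene g 9 [ 0.4926 -0.2669  0.0905]
scene g 15 [ 0.5562 -0.1585  0.0905]
side r 6 [ 0.5875 -0.2066  0.0905]
side r 7 [ 0.4654 -0.2165  0.0905]
side g 9 [ 0.5581 -0.1614  0.0905]
down 6.73 [0.4333 0.1905 0.081 ] [ 0.4  0.1 -0.7] [-0.03 -0.14 -0.01] 0.0499 0.0
grip 7.38 [0.4332 0.1902 0.0809] [-0.5 -0.1 -0.6] [-0.03 -0.11 -0.01] 0.0137 25.0
up 9.27 [0.4328 0.19   0.2592] [ 0.3  0.2 -1.1] [ 0.04 -0.04 -0.04] 0.0139 25.0
```

View pics/l.png

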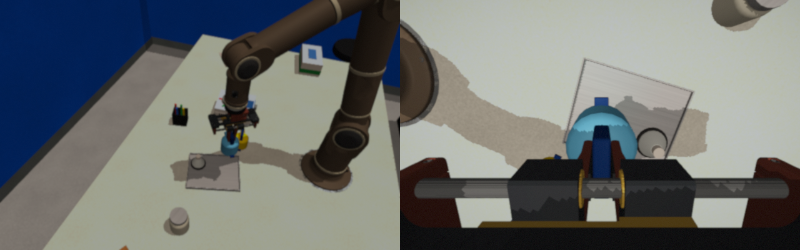

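The bar is held firmly (width 13.9 mm) and the dome hangs straight, with the tray and mask untouched. The cameras disagree on the seat by 2–3 mm, so I look at the machine once more with the wrist turned 180° to cancel the camera bias.

Run:
```python
from h import *;import pickle
from rig import bot
bot.move_pose(np.array([.635,-.21,.31]),R(180));bot.hold(.3)
n=wristcam(bot);pickle.dump(n,open('n2.pkl','wb'));s=bot.get_state();print(s["t"],s["q"].round(0),s["ee_pos"].round(4))
for nm,rg in(("r",[((0,120,90),(8,255,255)),((172,120,90),(180,255,255))]),("g",[((45,110,60),(90,255,255))])):
    m=sum(mask(n,lo,hi) for lo,hi in rg)>0
    N,L,st,ce=cv2.connectedComponentsWithStats(m.astype(np.uint8))
    for i in range(1,N):
        if st[i,4]>15:print(nm,st[i,4],ce[i].round(0),onplane(n,[ce[i]],n["P"],.0905)[0].round(4))
cv2.imwrite('pics/n2.png',n["img"][:,:,::-1])
```

```text
11.3667 [ 36.  29. -34.  77.  16.  79.  92.] [ 0.6351 -0.2095  0.3102]
r 109 [317.  21.] [ 0.4612 -0.2143  0.0905]
r 94 [326. 137.] [ 0.5865 -0.2039  0.0905]
r 23 [ 50. 254.] [ 0.7406 -0.5716  0.0905]
r 17 [596. 254.] [0.7396 0.158  0.0905]
g 103 [273.  52.] [ 0.4927 -0.2635  0.0905]
g 89 [367. 110.] [ 0.5558 -0.1554  0.0905]
g 66 [425. 249.] [ 0.7337 -0.0707  0.0905]
```

View pics/n2.png

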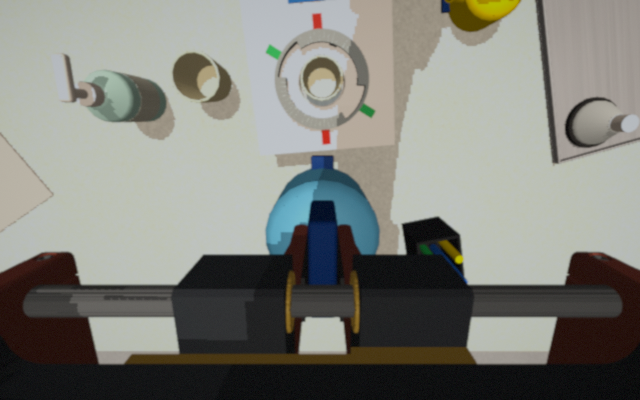

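The marks agree with the first view to within 0.4 mm, so the seat is at (0.524, −0.2094) with yaw 4.75°. The small cup is centred at (322,80), and the front lug of the held dome is at (322,160). Next I place the dome over the gaps and lower it, watching the force.

```bash
cat >> h.py <<'E'
def st(bot,l):
    s=bot.get_state();print(l,round(s["t"],2),s["ee_pos"].round(4),s["wrist_force"].round(1),s["ft_torque"].round(2),round(s["width"],4),round(s["grasp_force"],1));return s
E
python3 - <<'E'
from h import *;import pickle
from rig import bot
n=pickle.load(open('n2.pkl','rb'))
m=mask(n,(105,100,20),(130,255,255),(295,140,350,172));v,u=np.nonzero(m);print("lug px",v.min(),u.min(),u.max(),len(v))
e=onplane(n,[[ (u.min()+u.max())/2,v.min()-.0]],n["P"],.3102-.078+.007)[0];T=bot.get_state();rel=T["ee_rot"].T@(e-T["ee_pos"]);print("lug end in tool",rel.round(4))
a=59.75;c=np.array([.524,-.2094]);Q=R(a)
off=rel[0]-.045
if abs(off)<.0012 or abs(off)>.004: off=0
c=c-off*Q[:2,0];print("off",off,c)
np.save('c.npy',c)
bot.move_pose(np.array([*c,.27]),Q);bot.line_to(np.array([*c,.20]),Q,.1);bot.hold(.3);s0=st(bot,"hover")
c2=c+(c-s0["ee_pos"][:2]);np.save('c2.npy',c2)
f0=s0["wrist_force"].copy()
for z in(.188,.183,.179,.176,.173,.171,.1695,.168):
    bot.line_to(np.array([*c2,z]),Q,.03);s=st(bot,z)
    if np.linalg.norm(s["wrist_force"]-f0)>4:print("contact");break
sd,sc=bot.camera("side"),bot.camera("scene")
cv2.imwrite('pics/i.png',np.hstack([cv2.resize(sd["img"][110:220,320:430],(400,400)),cv2.resize(sc["img"][120:240,190:310],(400,400))])[:,:,::-1])
E
```

```text
lug px 156 312 332 269
lug end in tool [0.0432 0.0013 0.071 ]
off -0.0018197074895827114 [ 0.52491672 -0.20782807]
hover 14.18 [ 0.5251 -0.2079  0.2005] [-0.3  0.6 -0.9] [ 0.   -0.03  0.02] 0.014 25.0
0.188 14.73 [ 0.5247 -0.2077  0.1878] [-1.1 -0.5 -2. ] [-0.01 -0.06 -0.02] 0.0137 25.0
0.183 15.05 [ 0.5246 -0.2077  0.1827] [-0.1 -0.1 -0.2] [ 0.   -0.07 -0.02] 0.014 25.0
0.179 15.33 [ 0.5245 -0.2077  0.1788] [ 0.4 -0.1 -1.7] [ 0.03 -0.08  0.02] 0.0138 25.0
0.176 15.58 [ 0.5246 -0.2077  0.1758] [-0.1 -0.3 -0.9] [-0.09 -0.09 -0.02] 0.014 25.0
0.173 15.83 [ 0.5246 -0.2077  0.1728] [ 0.  -0.6 -1.1] [-0.01 -0.07  0.02] 0.0136 25.0
0.171 16.08 [ 0.5246 -0.2078  0.1709] [-0.3 -0.  -0.1] [ 0.   -0.07 -0.04] 0.0139 25.0
0.1695 16.33 [ 0.5246 -0.2077  0.1694] [-0.5 -0.7 -0.5] [-0.03 -0.03 -0.02] 0.0137 25.0
0.168 16.58 [ 0.5247 -0.2077  0.168 ] [-1.3 -0.6 -0.4] [-0.01 -0.06  0.05] 0.0139 25.0
```

View pics/i.png

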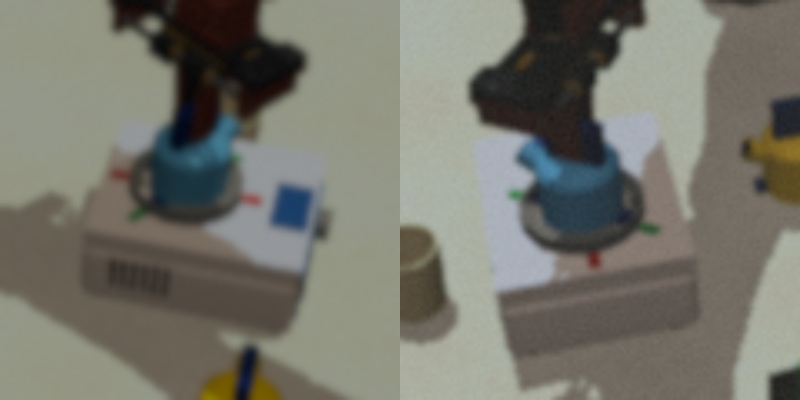

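The dome is down in the collar with its lugs at the green marks and no contact force. I settle it onto the floor, then turn clockwise while watching force and moment.

Run:
```python
from h import *
from rig import bot
seat=np.array([.524,-.2094]);off=-.00182;a=59.75;psi=4.75
pos=lambda a,z:np.array([*(seat-off*R(a)[:2,0]),z])
def avg():
    S=[]
    for _ in range(4):
        bot.hold(.03);s=bot.get_state();S.append(np.r_[s["wrist_force"],s["ft_torque"]])
    return np.mean(S,0)
w0=avg();z=.168
while z>.1645:
    z-=.0005;bot.line_to(pos(a,z),R(a),.03);w=avg()-w0;print(round(z,4),w.round(2))
    if w[2]>2.5:break
z+=.0003
bot.line_to(pos(a,z),R(a),.03);w1=avg();st(bot,"seated")
angs=list(np.arange(a-6,psi+3,-6))+[psi+2,psi,psi-1.5,psi-2.5,psi-3.5]
for b in angs:
    bot.line_to(pos(b,z),R(b),.03);w=avg()-w1;x=bot.get_state()["ee_rot"][:,0]
    print(round(b,1),round(np.degrees(np.arctan2(x[1],x[0])),1),w.round(2))
    if np.linalg.norm(w[:3])>8 or abs(w[5])>.35:print("stop");break
st(bot,"turned")
```

```text
0.1675 [-3.24  1.51  6.39  0.21  0.72 -0.03]
seated 17.58 [ 0.525  -0.2078  0.168 ] [-2.5  0.7  4. ] [ 0.16  0.45 -0.01] 0.0134 25.0
53.8 53.9 [ 1.65 -0.65 -1.45 -0.28 -0.55 -0.01]
47.8 47.9 [ 1.85 -0.56 -0.48 -0.33 -0.54 -0.01]
41.8 41.9 [ 1.84 -0.65  0.56 -0.3  -0.46 -0.04]
35.8 36.0 [ 1.87 -0.55  1.26 -0.26 -0.49 -0.06]
29.8 30.1 [ 1.71 -0.21  1.64 -0.27 -0.45 -0.07]
23.8 24.1 [ 1.92 -0.44  1.02 -0.27 -0.43 -0.05]
17.8 18.1 [ 1.99 -0.62  1.33 -0.26 -0.41 -0.08]
11.8 12.1 [ 2.24 -0.75  1.18 -0.26 -0.39 -0.08]
6.8 7.1 [ 1.72 -0.39  1.56 -0.21 -0.39 -0.07]
4.8 5.1 [ 2.18 -0.36  1.43 -0.2  -0.38 -0.08]
3.2 3.6 [ 2.04 -0.99  1.16 -0.23 -0.38 -0.08]
2.2 2.6 [ 1.61 -0.41  1.   -0.21 -0.41 -0.06]
1.2 1.6 [ 2.   -1.3   1.42 -0.26 -0.41 -0.01]
turned 22.63 [ 0.5259 -0.2094  0.1679] [ 0.4 -1.1  5.3] [-0.09  0.04  0.01] 0.0139 25.0
```

The dome turned smoothly past the marks at low force. I let go, retreat and check.

Run:
```python
from h import *
from rig import bot
bot.grip(.045);s=st(bot,"open")
p=s["ee_pos"].copy()
bot.line_to(p+[0,0,.05],None,.06);bot.line_to(p+[-.02,0,.13],None,.15);bot.hold(.3);s=st(bot,"up")
w=wristcam(bot);sd=bot.camera("side")
m=mask(w,(90,60,20),(130,255,255),(200,60,450,320));q=cloud(w,w["P"],m);q=q[np.hypot(*(q[:,:2]-[.524,-.2094]).T)<.06]
t=q[(q[:,2]>.18)&(q[:,2]<.195)];rc=cv2.minAreaRect((t[:,:2]*1e4).astype(np.float32));print(len(t),np.array(rc[0])/1e4,np.array(rc[1])/1e4,rc[2],"top z",np.median(t[:,2]))
cv2.imwrite('pics/f.png',np.hstack([cv2.resize(w["img"],(400,250)),cv2.resize(sd["img"],(400,250))])[:,:,::-1])
```

```text
open 23.3 [ 0.5258 -0.2094  0.1678] [-0.6 -1.2  0.7] [ 0.04  0.03 -0.03] 0.0454 0.0
up 25.28 [ 0.5057 -0.2092  0.2969] [ 0.4  0.  -0.9] [ 0.02  0.06 -0.04] 0.0449 0.0
936 [ 0.52318569 -0.20845972] [0.0517889  0.01396644] 1.5823030471801758 top z 0.1883094071706994
```

View pics/f.png

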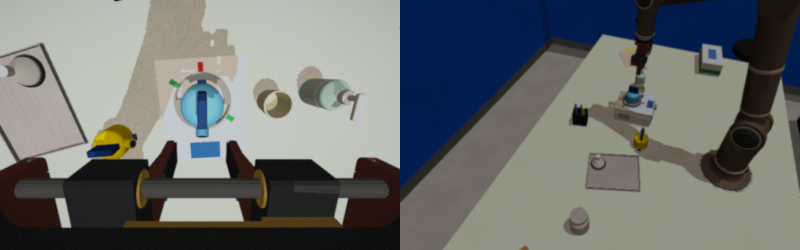

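The bar now lies between the red marks at about 1.6°, which is 3° past the red-mark line. Its top is at 0.188 m, so the dome is fully seated, and the hand is clear. The collar closes over the lugs and everything else is in place.

```bash
python3 -c "
from rig import bot
print(bot.finish_job())"
```

```text
the job is handed in; nothing more can be done
None
```

The blue dome is on the nebuliser over the medication cup, turned clockwise about 3° past the red marks and let go; the job was handed in at about 25 s, with contact forces staying at a few newtons. I did not feel the end stop, which should be about 1° further on.

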